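Clear the magnet and screw the jar lid down snug

TASK

The fittings jar was left with its lid loose and the magnet lying on it. Put the magnet in the upper tray of the green tower, then screw the lid down clockwise (seen from above) until it comes home and the rising torque brings the jar's white pointer onto the holder's green band; keep it snug there for a moment, never going on into the red, and let go. Do not unscrew the lid again, and leave the other things on the table alone.

Things in the scene. Friction and masses are not known exactly. Their poses are not given: they have to be found in the camera images.
- holder: black round jar holder, 132 mm across, 22 mm high, fixed; origin at the centre of its underside, z up along the jar's axis, +x to where the white pointer rests. On its top, clockwise from above from +x, a green band runs from 0.04 to 0.10 rad, then a red one.
- jar_foot (a point): on the jar's axis, 22 mm above the table: foot of the glass jar (54 mm across, up to 90 mm above the table). A rubber bush lets the jar turn about its axis as a torsion spring of 15 N m per rad that returns to zero: the pointer enters the green at 0.6 N m of torque on the lid and the red at 1.5 N m.
- pointer (a point): tip of the white pointer fixed to the jar just above the holder's top: 58 mm from the jar's axis, 24.5 mm above the table. Tightening torque moves it clockwise, that is towards the holder's -y: the green band is 2.3 to 5.8 mm from rest.
- lid_top (a point): centre of the top of the blue round lid, 60 mm across, 24 mm high, z up. Its top is 108 mm above the table when home and starts 1.2 to 2.6 mm higher; it sinks 2 mm per rad of clockwise turn (0.6 to 1.3 rad remain), turning easily (0.1 N m) until home, where it stops hard and further turning winds the jar against its bush. It stays where it is left.
- lid_edge (a point): on the lid's axis at its lower edge, 24 mm below its top; from here down the jar is narrower than the lid by 3 mm all round, so fingertips may reach past. The lid is ribbed alike all round: its turn cannot be seen, and these points do not turn with it
- magnet: catch magnet, a bar 44 mm long (x), 16 mm wide (y), 14 mm high, steel with a red middle, about 50 g, loose on top of the lid at the start; origin at the centre of its underside, z up
- magnet_mid (a point): centre of the magnet
- tower: green plastic tower of two stacked trays, 170 mm (x) by 130 mm (y) and 98 mm high, fixed; origin at the centre of its underside
- upper_tray (a point): centre of the upper tray's floor, 67 mm above the table, axes as the tower's; the tray is open above, 164 by 124 mm inside, walls 3 mm thick that rise 31 mm above this floor
- screwdriver: bystander: black rubber-handled screwdriver, 190 mm long, lying along its x
- chrome_handle: bystander: chrome cabinet handle, 140 mm long (y), 12 mm thick, lying flat
- lotion: bystander: clear bottle with brass cap, 54 mm across, 130 mm high
- mug: bystander: blue mug, 80 mm across, 85 mm high
- hairbrush: bystander: brush 200 mm long, lying along its x
- cream_pot: bystander: white pot 60 mm across, 36 mm high
- fitting_pack: bystander: cardboard pack 90 by 60 by 30 mm
Things that resemble listed ones, but are neither listed nor needed, are in the scene too. Of the things like the holder, leave any that is pink or purple; of the rest the larger one is meant.

How it is judged:
By the outcome, as a careful person would: the job done as asked, in the order asked, and still so for the second after the job is handed in, with the robot touching nothing.
It also fails if it takes over 64 s, if anything falls off the work surface, if the arm or the gripper's body presses on something with over 40 N, if the wrist force passes 120 N, or if a joint passes its speed limit or range.

ROBOT

A 6-joint arm with a two-finger parallel gripper is mounted at the origin on the work surface. World frame = base frame: x ahead of the robot, y to its left, z up, the work surface at z = 0. Lengths are in m, angles in rad, forces in N, time in s.
With the tool pointing down it reaches from about 0.225 to 0.875 m from the base axis. Payload 3.4 kg.
Tool frame: the origin (TCP) lies at the very end of the fingers, on their centre line; the grasp point (between the pads) lies 19 mm behind it (manip.grasp_offset is the distance from the TCP to the grasp point, in m); x points along the fingers, y is the direction in which the jaws open and shut, and the axes are right-handed (so a half turn about x gives the same grasp; the last joint's range is limited). The gripper opens to 85 mm and grips with 20 to 120 N. Pads are 22 mm wide; open, the fingers measure 114 mm over their backs; the gripper's body (76 mm by 85 mm) begins 54 mm behind the grasp point. The pads swing forward as they close: fully open they stand 13 mm farther back than shut.
Start: joints at [-1.224, 0.276, 1.505, -0, 1.361, -0.121], TCP at [0.259, -0.513, 0.231] pointing down, gripper open.
Joint ranges: [-2.89, 2.89], [-0.75, 2.08], [0.22, 2.7], [-1.18, 4.32], [0.11, 2.71], [-2.7, 2.7]. Speed limits (rad/s): [2.57, 2.57, 3.14, 3.14, 3.14, 3.14].

INTERFACE

Orientations are given as a unit quaternion [w, x, y, z].
In Python, from rig import manip gives the robot as it stands.
- The arm moves only by the tool step_arm, never from a script. Its argument "increments" is a list of rows, each an object with "grip": the opening, from 0 (shut) to 1 (fully open); "delta_pos": the shift along the world's x, y, z in m, a list of three; "twist": the turn about the world's z in degrees. A call has 1 to 10 rows; each row shifts and turns the commanded pose from where the row before left it; what a row does not reach is not made up. A row lasts 1/12 s, in which the tool goes at most 41.7 mm and 7.16 degrees, less where a joint would pass 70% of its speed; a pose out of reach is approached as far as the arm can. A call with a gripper value outside its range is refused whole. The fingers move at their own pace and stop on an object; "force" is the grip in N (left out, the last holds). Time passes only in rows, so rows that do not move let the fingers close. It gives the time, the measured TCP pose, the force and the opening at its end, in the units of the state.
- manip.get_state(): the state, without advancing time (a new reading comes with each control period).
- manip.get_image(name): name is "side" or "top" or "wrist"; returns a dict with "img" (400x640x3 uint8, red, green, blue), "fx", "fy", "cx", "cy" (pixels), "D" ([k1, k2, p1, p2, k3] as OpenCV has them; the pictures are not rectified), "rvec" (rotation vector, rad) and "tvec" (3), from world to camera coordinates, as OpenCV has them; the wrist camera has in their place "mount" (4x4, takes a point from camera to tool coordinates, whose origin is the TCP and whose axes are the tool frame's). Camera axes: x right, y down, z forward; pixel columns grow to the right and rows downward; lengths in m; the calibration is good to about 2 mm. A picture is of the moment at which its call begins: read the wrist's pose just before it. There is no depth.
- manip.sign_off(): hands the job in, once; it reports no verdict.
The state is a dict: "clock": time; "qpos": joint angles; "qd": joint speeds; "effort": joint torques, N m; "position": TCP position; "ee_rot": TCP orientation; "contact_force": force on the tool from outside, world axes, zero at the start; "moment": the same for the moment, N m; "width": finger opening in m.
Only numpy, scipy, OpenCV 4.12 (cv2) and the standard library are available. Lean on these libraries where they do the work, as an engineer would, in place of code of your own. Each camera call takes 0.05 s, during which the arm holds its last target. There are 200 camera calls.

## Working session

There is one attempt and no reset: what is moved stays moved. The work goes in short steps, Python scripts to look and compute and a tool call to move; the robot and the scene stay as the last step left them, time stands still between calls to the robot, and variables do not carry over. Pictures are saved under pics/ and viewed, about 8 in all and at most 12, crops included, and the job is handed in when it is done.

Besides the shell and the picture viewer there is one more tool, called after "Call:" as a command line: name --argument value ..., lists and objects as JSON in quotes. step_arm: Moves the arm, as the interface text tells. Its arguments: {"type":"object","properties":{"increments":{"type":"array"},"force":{"type":"number"}},"required":["increments"]}

```bash
ls; mkdir -p pics; cat > h.py <<'E'
import numpy as np, cv2, pickle
from rig import manip
def snap(n,tag):
    s=manip.get_state(); d=manip.get_image(n); d['state']=s
    pickle.dump(d,open(f'pics/{tag}.pkl','wb'))
    cv2.imwrite(f'pics/{tag}.png',d['img'][:,:,::-1]); return d
def load(tag): return pickle.load(open(f'pics/{tag}.pkl','rb'))
def q2R(q):
    from scipy.spatial.transform import Rotation as R
    return R.from_quat([q[1],q[2],q[3],q[0]]).as_matrix()
def cam(d):
    K=np.array([[d['fx'],0,d['cx']],[0,d['fy'],d['cy']],[0,0,1.]])
    if 'mount' in d:
        T=np.eye(4);T[:3,:3]=q2R(d['state']['ee_rot']);T[:3,3]=d['state']['position']
        W=np.linalg.inv(T@np.array(d['mount'])); R,t=W[:3,:3],W[:3,3]
    else: R=cv2.Rodrigues(np.array(d['rvec'],float))[0];t=np.array(d['tvec'],float).ravel()
    return K,np.array(d['D'],float),R,t
def ray(d,uv):
    K,D,R,t=cam(d); p=cv2.undistortPoints(np.array([[uv]],float),K,D).ravel()
    v=R.T@np.array([p[0],p[1],1]); return -R.T@t, v/np.linalg.norm(v)
def atz(d,uv,z):
    c,v=ray(d,uv); return c+v*(z-c[2])/v[2]
def proj(d,P):
    K,D,R,t=cam(d); return cv2.projectPoints(np.array(P,float).reshape(-1,1,3),cv2.Rodrigues(R)[0],t,K,D)[0].reshape(-1,2)
def tri(obs):
    A=np.zeros((3,3));b=np.zeros(3)
    for d,uv in obs:
        c,v=ray(d,uv);M=np.eye(3)-np.outer(v,v);A+=M;b+=M@c
    X=np.linalg.solve(A,b); return X,[np.round(proj(d,X)[0]-uv,1) for d,uv in obs]
def crop(tag,u0,v0,u1,v1,s,out):
    im=cv2.imread(f'pics/{tag}.png')[v0:v1,u0:u1]; cv2.imwrite(f'pics/{out}.png',cv2.resize(im,None,fx=s,fy=s,interpolation=cv2.INTER_CUBIC))
E
python3 - <<'E'
from h import *
a=snap('top','t0');b=snap('side','s0')
im=np.vstack([a['img'],b['img']])[:,:,::-1]
cv2.imwrite('pics/ts.png',cv2.resize(im,(480*2,600*2))[:, :] if 0 else im)
print(a['state'],ray(a,(320,200)),ray(b,(320,200)))
E
```

```text
pics
{'clock': 0.0, 'qpos': array([-1.22402289e+00,  2.76595425e-01,  1.50613977e+00,  2.23235486e-05,
        1.36069419e+00, -1.20996858e-01]), 'qd': array([-5.31155045e-05,  7.41711958e-04,  1.41284917e-04,  1.48184266e-03,
       -1.76994136e-03,  9.42285343e-04]), 'effort': array([-4.45853866e-04, -4.16776443e+01, -2.45803607e+01, -1.49216048e-04,
        1.09965907e-02, -1.28152475e-06]), 'position': array([ 0.25908875, -0.51272797,  0.23043682]), 'ee_rot': array([-0.1632303 , -0.68778922, -0.16452254,  0.68792019]), 'contact_force': array([-0.70451758, -0.06609291,  0.41935694]), 'moment': array([0.03788536, 0.03548086, 0.00480923]), 'width': 0.08557733537646592} (array([0.41678553, 0.00153921, 1.18422346]), array([ 0.07784316,  0.00170642, -0.99696416])) (array([0.01018162, 0.65593181, 1.02445791]), array([ 0.38978103, -0.53006458, -0.75306195]))
```

View pics/t0.png

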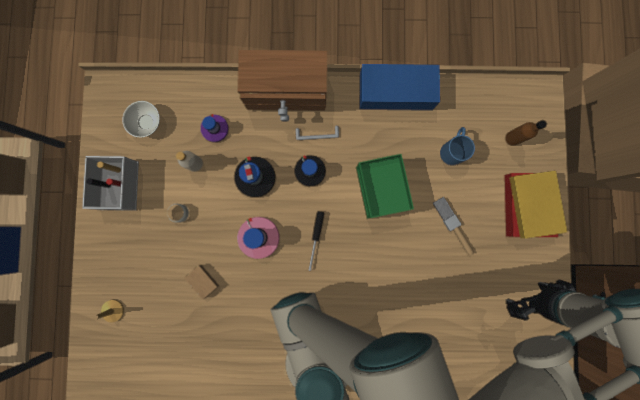

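View pics/s0.png

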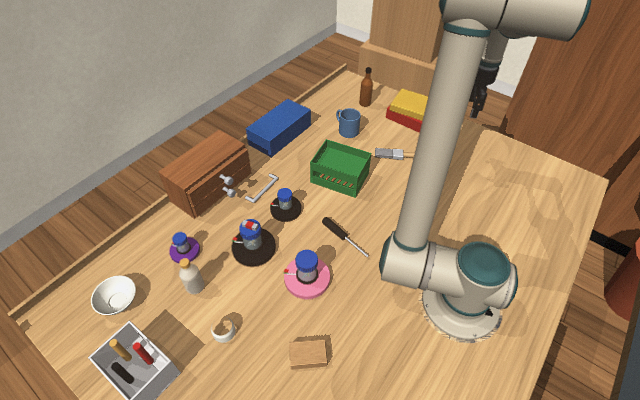

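Of the holders, in the top view there are four: pink (258,238), purple (214,128), black large (255,177) and black small (310,170). The large black one fits, being neither pink nor purple, and it has the red-middled magnet on its lid. The tower is at (385,187). I'll confirm in one enlarged crop.

```bash
python3 - <<'E'
from h import *
a=cv2.imread('pics/t0.png')[145:210,225:305];b=cv2.imread('pics/s0.png')[210:275,220:300]
f=lambda x:cv2.resize(x,None,fx=5,fy=5,interpolation=cv2.INTER_CUBIC)
c=cv2.imread('pics/t0.png')[145:225,345:425]; d=cv2.imread('pics/s0.png')[130:205,300:380]
g=lambda x:cv2.resize(x,(400,270),interpolation=cv2.INTER_CUBIC)
cv2.imwrite('pics/c1.png',np.vstack([np.hstack([f(a),f(b)]),np.hstack([g(c),g(d)])]))
E
```

```text
(no output)
```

View pics/c1.png

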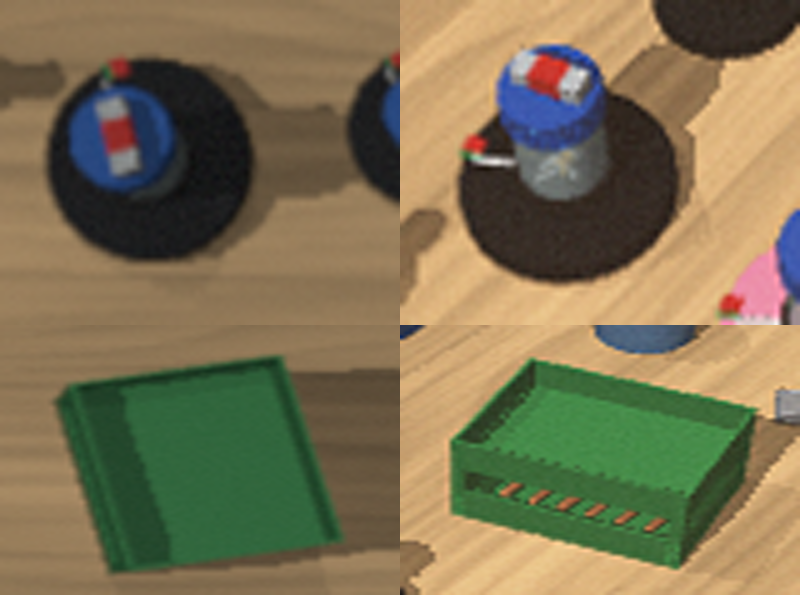

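The crop confirms it: the large black holder carries the magnet on its blue lid (top view about (248.6,172)) with a white pointer near (246,161) and green and red bands. The tower's rim corners are at about (358,163), (401,154), (413,209) and (368,218).

```bash
python3 - <<'E'
from h import *
np.set_printoptions(precision=4,suppress=True)
a=load('t0');b=load('s0')
print('lid',tri([(a,(249.2,172.8)),(b,(250.2,228.))]), 'mag',tri([(a,(248.6,171.9)),(b,(249.5,225.2))]))
print('lid z.11',atz(a,(249.2,172.8),.11),atz(b,(250.2,228),.11))
print('holder',atz(a,(255,177),.022), atz(b,(253.5,244),.022))
print('magends',atz(a,(247.2,165.8),.124),atz(a,(250.2,178.4),.124))
print('ptr tip', atz(a,(246,161.4),.0245), atz(b,(314-220-0,0) if 0 else (234,241.5),.0245))
for p in [(358,163),(401,154.5),(413,209),(368,218)]: print('rim',atz(a,p,.098))
E
```

```text
lid (array([0.5799, 0.2143, 0.1034]), [array([-0.1, -0.2]), array([0.2, 0. ])]) mag (array([0.5809, 0.2139, 0.1153]), [array([-0.2, -0.2]), array([0.3, 0.1])])
lid z.11 [0.5784 0.2127 0.11  ] [0.5765 0.2178 0.11  ]
holder [0.5784 0.2111 0.022 ] [0.5813 0.2135 0.022 ]
magends [0.5968 0.2163 0.124 ] [0.56   0.2066 0.124 ]
ptr tip [0.6278 0.2407 0.0245] [0.6328 0.2441 0.0245]
rim [ 0.6134 -0.1084  0.098 ]
rim [ 0.6406 -0.2365  0.098 ]
rim [ 0.4783 -0.2713  0.098 ]
rim [ 0.4502 -0.1386  0.098 ]
```

```bash
python3 - <<'E'
from h import *
np.set_printoptions(precision=3,suppress=True)
s=manip.get_state();R=q2R(s['ee_rot']);print(R,np.degrees(np.arctan2(R[1,1],R[0,1])))
print(manip.grasp_offset, [m for m in dir(manip) if m[0]!='_'])
d=manip.get_image('wrist');print(np.array(d['mount']),d['fx'])
E
```

```text
[[-0.001  0.451 -0.893]
 [ 0.002 -0.893 -0.451]
 [-1.    -0.002 -0.   ]] -63.19676823814267
0.0187 ['MotionError', 'get_image', 'get_state', 'grasp_offset', 'sign_off']
[[ 0.001 -0.298  0.954 -0.143]
 [ 1.     0.001 -0.    -0.001]
 [-0.     0.954  0.298 -0.076]
 [ 0.     0.     0.     1.   ]] 318.4914661017186
```

Call:
step_arm --increments '[{"grip":1,"delta_pos":[0.0,0.04,0.01],"twist":0},{"grip":1,"delta_pos":[0.015,0.035,0.01],"twist":0},{"grip":1,"delta_pos":[0.015,0.035,0.01],"twist":0},{"grip":1,"delta_pos":[0.015,0.035,0.01],"twist":0},{"grip":1,"delta_pos":[0.015,0.035,0.01],"twist":0},{"grip":1,"delta_pos":[0.015,0.035,0],"twist":0},{"grip":1,"delta_pos":[0.015,0.035,0],"twist":0},{"grip":1,"delta_pos":[0.015,0.035,0],"twist":0},{"grip":1,"delta_pos":[0.015,0.035,0],"twist":0},{"grip":1,"delta_pos":[0.015,0.035,0],"twist":0}]'

```text
clock: 0.98
position: [0.3944, -0.1564, 0.2813]
ee_rot: [0.164, 0.688, 0.164, -0.688]
contact_force: [0.3, -0.6, 0.3]
width: 0.0854
```

Call:
step_arm --increments '[{"grip":1,"delta_pos":[0.019,0.037,0],"twist":-2.4},{"grip":1,"delta_pos":[0.019,0.037,0],"twist":-2.4},{"grip":1,"delta_pos":[0.019,0.037,0],"twist":-2.4},{"grip":1,"delta_pos":[0.019,0.037,0],"twist":-2.4},{"grip":1,"delta_pos":[0.019,0.037,0],"twist":-2.2},{"grip":1,"delta_pos":[0.019,0.037,0],"twist":0},{"grip":1,"delta_pos":[0.019,0.037,0],"twist":0},{"grip":1,"delta_pos":[0.019,0.037,0],"twist":0},{"grip":1,"delta_pos":[0.019,0.037,-0.01],"twist":0},{"grip":1,"delta_pos":[0.014,0.032,-0.02],"twist":0}]'

```text
clock: 1.82
position: [0.5814, 0.2088, 0.2533]
ee_rot: [0.092, 0.703, 0.093, -0.699]
contact_force: [0.4, -0.8, 1.3]
width: 0.0855
```

```bash
python3 - <<'E'
from h import *
np.set_printoptions(precision=3,suppress=True)
d=snap('wrist','w1');s=d['state'];print(s['position'],s['qpos'])
crop('w1',0,0,640,400,1.25,'w1b')
E
```

```text
[0.581 0.209 0.253] [0.232 0.327 1.376 0.    1.432 1.54 ]
```

View pics/w1b.png

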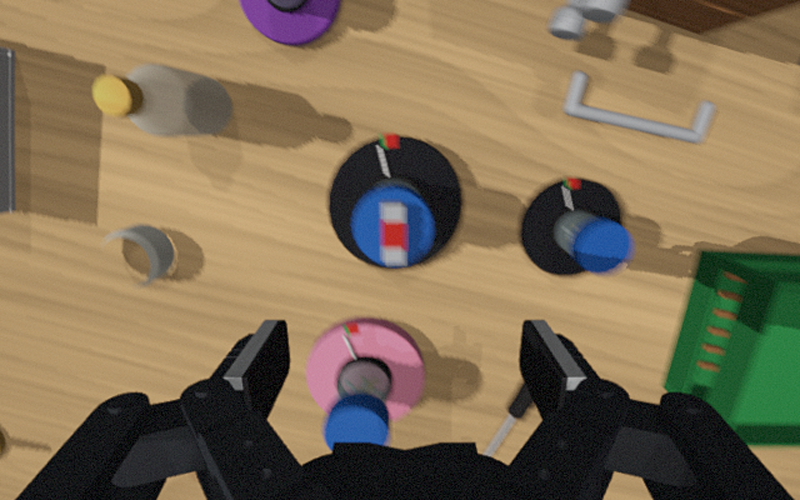

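```bash
python3 - <<'E'
from h import *
np.set_printoptions(precision=4,suppress=True)
a=load('t0');b=load('s0');w=load('w1');f=1/1.25
P=lambda u,v:(u*f,v*f)
print(w['state']['qd'])
print('mag',tri([(w,P(394,234)),(a,(248.6,171.9)),(b,(249.5,225.2))]),atz(w,P(394,234),.124))
print('lid',tri([(w,P(393,227)),(a,(249.2,172.8)),(b,(250.2,228.))]),atz(w,P(393,227),.11))
print('holder',atz(w,P(395.5,202.5),.022))
e1,e2=atz(w,P(395,204),.124),atz(w,P(392,264),.124);print(e1,e2,np.degrees(np.arctan2(*(e1-e2)[[1,0]])))
print('tip',atz(w,P(379,145),.0245))
print('small lid',atz(w,P(602,246),.1),'pink lid',atz(w,P(357,422),.1))
E
```

```text
[ 0.5549  0.545  -0.1425 -0.0167 -0.3557  0.555 ]
mag (array([0.5804, 0.215 , 0.1162]), [array([2. , 0.2]), array([-0.6, -0.1]), array([0.1, 0.2])]) [0.5822 0.2171 0.124 ]
lid (array([0.5807, 0.2157, 0.1022]), [array([2.5, 1.6]), array([-0.5, -0.4]), array([-0.2,  0.5])]) [0.5835 0.2186 0.11  ]
holder [0.5857 0.2192 0.022 ]
[0.6031 0.2219 0.124 ] [0.5601 0.2129 0.124 ] 11.873761138431659
tip [0.6332 0.2471 0.0245]
small lid [0.6089 0.0565 0.1   ] pink lid [0.3971 0.204  0.1   ]
```

Call:
step_arm --increments '[{"grip":1,"delta_pos":[0,0,0],"twist":0},{"grip":1,"delta_pos":[0,0,0],"twist":0},{"grip":1,"delta_pos":[0,0,0],"twist":0}]'

```text
clock: 2.12
position: [0.5785, 0.2049, 0.2519]
ee_rot: [-0.092, -0.701, -0.092, 0.701]
contact_force: [-0.3, -0.6, 0.3]
width: 0.0853
```

```bash
cat >> h.py <<'E'
def red(d,near=None):
    im=d['img'].astype(int);m=((im[...,0]>120)&(im[...,0]>2*im[...,1])&(im[...,0]>2*im[...,2])).astype(np.uint8)
    n,l,st,c=cv2.connectedComponentsWithStats(m)
    return [(np.round(c[i],1).tolist(),int(st[i,4])) for i in range(1,n) if st[i,4]>25]
E
python3 - <<'E'
from h import *
np.set_printoptions(precision=4,suppress=True)
d=snap('wrist','w2');print(d['state']['position'],d['state']['qd'].max(),red(d))
E
```

```text
[0.5785 0.2049 0.2519] 0.0034816030798737237 [([311.7, 108.9], 104), ([459.1, 142.7], 57), ([313.5, 185.0], 379), ([281.8, 261.0], 70)]
```

Call:
step_arm --increments '[{"grip":1,"delta_pos":[0,0,-0.02],"twist":0},{"grip":1,"delta_pos":[0,0,-0.02],"twist":0},{"grip":1,"delta_pos":[0,0,-0.02],"twist":0},{"grip":1,"delta_pos":[0,0,-0.01],"twist":0},{"grip":1,"delta_pos":[0,0,0],"twist":0},{"grip":1,"delta_pos":[0,0,0],"twist":0}]'

```text
clock: 2.67
position: [0.5789, 0.205, 0.1823]
ee_rot: [0.092, 0.701, 0.092, -0.701]
contact_force: [0.5, 0.4, -0.1]
width: 0.0851
```

```bash
python3 - <<'E'
from h import *
np.set_printoptions(precision=4,suppress=True)
d=snap('wrist','w3');print(d['state']['position'],d['state']['qd'].max(),red(d))
crop('w3',170,60,480,290,2.5,'w3b')
E
```

```text
[0.5789 0.205  0.1823] 0.007188785540736649 [([309.0, 111.0], 162), ([488.1, 152.3], 84), ([310.5, 212.0], 649), ([273.9, 292.0], 96)]
```

View pics/w3b.png

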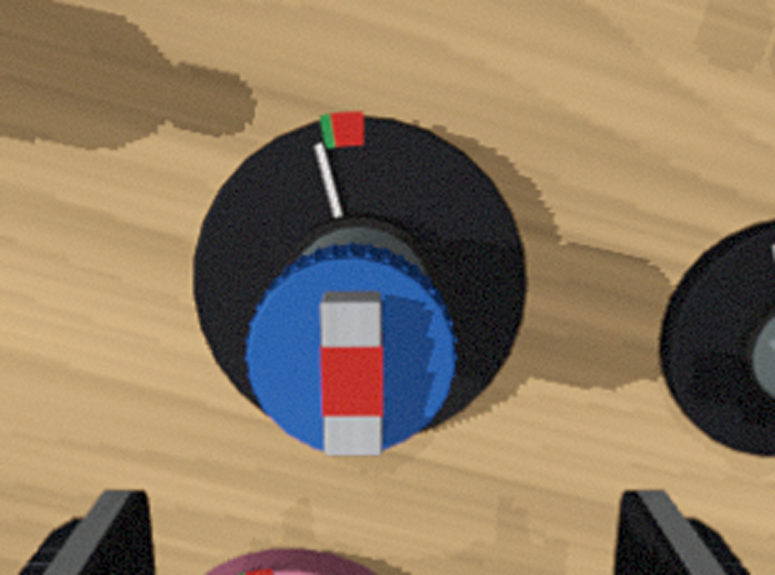

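```bash
python3 - <<'E'
from h import *
np.set_printoptions(precision=4,suppress=True)
a=load('t0');b=load('s0');w=load('w2');v=load('w3')
print('mag w',tri([(w,(313.5,185)),(v,(310.5,212))]),'all',tri([(w,(313.5,185)),(v,(310.5,212)),(a,(248.6,171.9)),(b,(249.5,225.2))]))
print(atz(w,(313.5,185),.124),atz(v,(310.5,212),.124))
c=lambda x,y:(170+x/2.5,60+y/2.5)
print('lid',atz(v,c(351.5,354),.11),'holder',atz(v,c(359.5,281),.022),'tip',atz(v,c(319,147),.0245))
e1,e2=atz(v,c(351,303),.124),atz(v,c(352.5,455),.124);print(e1,e2,np.degrees(np.arctan2(*(e1-e2)[[1,0]])))
s=v['state'];R=q2R(s['ee_rot']);print(np.degrees(np.arctan2(R[1,1],R[0,1])))
E
```

```text
mag w (array([0.58  , 0.2149, 0.1222]), [array([-0., -0.]), array([0., 0.])]) all (array([0.5794, 0.2145, 0.1181]), [array([ 0.4, -0.4]), array([ 0.6, -1. ]), array([-0.5,  0.2]), array([ 0.4, -0.2])])
[0.5805 0.2149 0.124 ] [0.5806 0.215  0.124 ]
lid [0.5832 0.2161 0.11  ] holder [0.5848 0.2168 0.022 ] tip [0.6302 0.2438 0.0245]
[0.6012 0.2203 0.124 ] [0.5594 0.2092 0.124 ] 14.812013649587104
-75.06494350527741
```

Call:
step_arm --increments '[{"grip":0.5,"delta_pos":[0.001,0.01,-0.02],"twist":0},{"grip":0.5,"delta_pos":[0,0,-0.02],"twist":0},{"grip":0.5,"delta_pos":[0,0,-0.015],"twist":0},{"grip":0.5,"delta_pos":[0,0,-0.01],"twist":0},{"grip":0.5,"delta_pos":[0,0,-0.0035],"twist":0},{"grip":0.5,"delta_pos":[0,0,0],"twist":0}]' --force 25

```text
clock: 3.22
position: [0.58, 0.2157, 0.1132]
ee_rot: [0.092, 0.701, 0.092, -0.701]
contact_force: [-0.2, 0.2, -0.2]
width: 0.0424
```

Call:
step_arm --increments '[{"grip":0,"delta_pos":[0,0,0],"twist":0},{"grip":0,"delta_pos":[0,0,0],"twist":0},{"grip":0,"delta_pos":[0,0,0],"twist":0},{"grip":0,"delta_pos":[0,0,0],"twist":0},{"grip":0,"delta_pos":[0,0,0],"twist":0},{"grip":0,"delta_pos":[0,0,0],"twist":0}]'

```text
clock: 3.72
position: [0.5808, 0.2159, 0.1144]
ee_rot: [0.092, 0.702, 0.092, -0.7]
contact_force: [0.9, -0.2, 6.4]
width: 0.0152
```

Call:
step_arm --increments '[{"grip":0,"delta_pos":[0,0,0.02],"twist":0},{"grip":0,"delta_pos":[0,0,0.03],"twist":0},{"grip":0,"delta_pos":[0,0,0.03],"twist":0},{"grip":0,"delta_pos":[0,-0.02,0.01],"twist":0},{"grip":0,"delta_pos":[-0.003,-0.03,0],"twist":0},{"grip":0,"delta_pos":[-0.003,-0.03,0],"twist":0},{"grip":0,"delta_pos":[-0.003,-0.03,0],"twist":0},{"grip":0,"delta_pos":[-0.003,-0.03,0],"twist":0},{"grip":0,"delta_pos":[-0.003,-0.03,0],"twist":0},{"grip":0,"delta_pos":[-0.003,-0.03,0],"twist":0}]'

```text
clock: 4.55
position: [0.561, 0.0146, 0.2027]
ee_rot: [-0.092, -0.701, -0.092, 0.701]
contact_force: [0.1, 0.3, -0.4]
width: 0.015
```

Call:
step_arm --increments '[{"grip":0,"delta_pos":[-0.003,-0.035,0],"twist":0},{"grip":0,"delta_pos":[-0.003,-0.035,0],"twist":0},{"grip":0,"delta_pos":[-0.003,-0.035,0],"twist":0},{"grip":0,"delta_pos":[-0.003,-0.035,0],"twist":0},{"grip":0,"delta_pos":[-0.003,-0.03,0],"twist":0},{"grip":0,"delta_pos":[-0.002,-0.02,0],"twist":0},{"grip":0,"delta_pos":[0,-0.012,0],"twist":0},{"grip":0,"delta_pos":[0,0,0],"twist":0},{"grip":0,"delta_pos":[0,0,0],"twist":0}]'

```text
clock: 5.3
position: [0.5446, -0.1857, 0.2027]
ee_rot: [-0.091, -0.701, -0.093, 0.701]
contact_force: [1.0, 0.6, -0.0]
width: 0.0148
```

```bash
python3 - <<'E'
from h import *
np.set_printoptions(precision=4,suppress=True)
d=snap('wrist','w4');print(d['state']['position'],d['state']['width'],d['state']['qd'].max())
E
```

```text
[ 0.5446 -0.1857  0.2027] 0.014840349746075876 0.02825972982049434
```

View pics/w4.png

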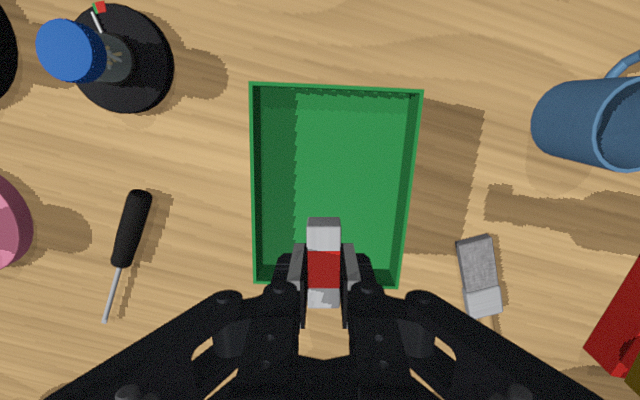

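```bash
python3 - <<'E'
from h import *
d=load('w4');P=np.array([atz(d,p,.098) for p in [(250,83),(422,90),(400,287),(254,283)]]);print(P.round(3),P.mean(0))
E
```

```text
[[ 0.616 -0.11   0.098]
 [ 0.644 -0.234  0.098]
 [ 0.481 -0.273  0.098]
 [ 0.452 -0.146  0.098]] [ 0.54807064 -0.19066509  0.098     ]
```

Call:
step_arm --increments '[{"grip":0,"delta_pos":[0,0,-0.03],"twist":0},{"grip":0,"delta_pos":[0,0,-0.03],"twist":0}]'

```text
clock: 5.52
position: [0.5467, -0.185, 0.1445]
ee_rot: [0.094, 0.703, 0.092, -0.699]
contact_force: [0.2, -0.4, -1.1]
width: 0.0151
```

Call:
step_arm --increments '[{"grip":0,"delta_pos":[0,0,-0.03],"twist":0},{"grip":0,"delta_pos":[0,0,-0.02],"twist":0},{"grip":0,"delta_pos":[0,0,-0.012],"twist":0},{"grip":0,"delta_pos":[0,0,-0.005],"twist":0},{"grip":0,"delta_pos":[0,0,-0.001],"twist":0},{"grip":0,"delta_pos":[0,0,0],"twist":0},{"grip":0,"delta_pos":[0,0,0],"twist":0}]'

```text
clock: 6.1
position: [0.5458, -0.186, 0.0763]
ee_rot: [0.093, 0.702, 0.092, -0.7]
contact_force: [-1.5, -1.0, 0.1]
width: 0.0148
```

Call:
step_arm --increments '[{"grip":0,"delta_pos":[0,0,-0.002],"twist":0},{"grip":0,"delta_pos":[0,0,-0.0015],"twist":0},{"grip":0,"delta_pos":[0,0,0],"twist":0},{"grip":0,"delta_pos":[0,0,0],"twist":0}]'

```text
clock: 6.43
position: [0.5455, -0.1864, 0.0724]
ee_rot: [0.092, 0.702, 0.092, -0.7]
contact_force: [0.2, 0.5, 3.3]
width: 0.0151
```

Call:
step_arm --increments '[{"grip":0.45,"delta_pos":[0,0,0],"twist":0},{"grip":0.45,"delta_pos":[0,0,0],"twist":0},{"grip":0.45,"delta_pos":[0,0,0],"twist":0},{"grip":0.45,"delta_pos":[0,0,0],"twist":0},{"grip":0.45,"delta_pos":[0,0,0.02],"twist":0},{"grip":0.45,"delta_pos":[0,0,0.03],"twist":0},{"grip":0.45,"delta_pos":[0,0,0.03],"twist":0},{"grip":1,"delta_pos":[0,0,0.03],"twist":0},{"grip":1,"delta_pos":[0,0,0.02],"twist":0},{"grip":1,"delta_pos":[0,0,0],"twist":0}]'

```text
clock: 7.27
position: [0.5474, -0.1875, 0.2066]
ee_rot: [0.094, 0.704, 0.09, -0.698]
contact_force: [-0.3, -0.3, 0.1]
width: 0.0729
```

```bash
python3 - <<'E'
from h import *
d=snap('wrist','w5');print(d['state']['position'],d['state']['qpos'],d['state']['width'],red(d)); 
for p,n in red(d): print(p,n,atz(d,p,.081).round(3))
E
```

```text
[ 0.54738799 -0.18748263  0.20663   ] [-4.50136932e-01  2.90675102e-01  1.54612039e+00 -1.27228498e-04
  1.29506040e+00  8.58814078e-01] 0.07294624826915835 [([100.1, 11.8], 92), ([320.6, 194.4], 394), ([614.8, 319.1], 3517), ([626.9, 348.3], 81)]
[100.1, 11.8] 92 [0.641 0.014 0.081]
[320.6, 194.4] 394 [ 0.544 -0.186  0.081]
[614.8, 319.1] 3517 [ 0.493 -0.517  0.081]
[626.9, 348.3] 81 [ 0.462 -0.552  0.081]
```

Call:
step_arm --increments '[{"grip":1,"delta_pos":[0.003,0.03,0.002],"twist":6.5},{"grip":1,"delta_pos":[0.003,0.03,0],"twist":6.5},{"grip":1,"delta_pos":[0.003,0.03,0],"twist":6.5},{"grip":1,"delta_pos":[0.003,0.03,0],"twist":6.5},{"grip":1,"delta_pos":[0.003,0.03,0],"twist":6.5},{"grip":1,"delta_pos":[0.003,0.03,0],"twist":6.5},{"grip":1,"delta_pos":[0.003,0.03,0],"twist":6.5},{"grip":1,"delta_pos":[0.003,0.03,0],"twist":6.5},{"grip":1,"delta_pos":[0.003,0.03,0],"twist":6.5},{"grip":1,"delta_pos":[0.003,0.03,0],"twist":6.5}]'

```text
clock: 8.15
position: [0.5736, 0.1151, 0.2016]
ee_rot: [-0.455, -0.539, -0.457, 0.541]
contact_force: [1.6, -0.3, 0.2]
width: 0.0854
```

Call:
step_arm --increments '[{"grip":1,"delta_pos":[0.003,0.03,0],"twist":6.5},{"grip":1,"delta_pos":[0.003,0.03,0],"twist":6.5},{"grip":1,"delta_pos":[0,0.025,0],"twist":6.5},{"grip":1,"delta_pos":[0,0.018,0],"twist":5.5},{"grip":1,"delta_pos":[0,0,0],"twist":0},{"grip":1,"delta_pos":[0,0,0],"twist":0},{"grip":1,"delta_pos":[0,0,0],"twist":0}]'

```text
clock: 8.73
position: [0.5801, 0.2159, 0.2022]
ee_rot: [0.56, 0.43, 0.561, -0.432]
contact_force: [-0.1, -0.9, -0.2]
width: 0.0849
```

```bash
python3 - <<'E'
from h import *
d=snap('wrist','w6');s=d['state'];R=q2R(s['ee_rot']);print(s['position'],s['qpos'],np.degrees(np.arctan2(R[1,1],R[0,1])),abs(s['qd']).max())
u,v=proj(d,[.583,.216,.07])[0].astype(int);print(u,v)
u0=max(0,min(640-310,u-155));v0=max(0,min(400-230,v-115));print(u0,v0)
crop('w6',u0,v0,u0+310,v0+230,2.5,'w6b')
E
```

```text
[0.58010657 0.21593307 0.20222929] [ 2.44507136e-01  3.59768193e-01  1.45278301e+00 -9.05349315e-04
  1.33167373e+00 -1.58677184e-02] 14.930669169515653 0.014982513385299694
327 190
172 75
```

View pics/w6b.png

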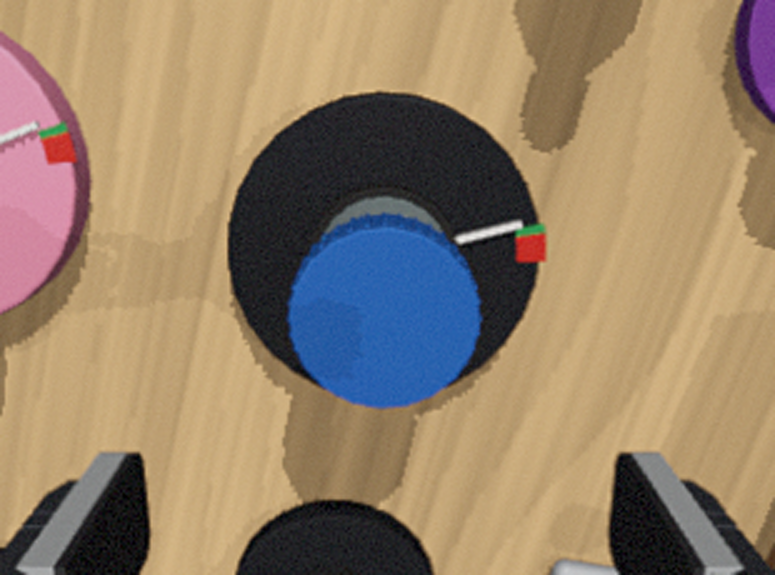

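```bash
python3 - <<'E'
from h import *
d=load('w6');v=load('w3')
print(atz(d,(326,201.8),.11),atz(d,(325.6,174.2),.022)); print(tri([(d,(326,201.8)),(v,(310.6,201.6))]))
print(tri([(d,(325.6,174.2)),(v,(313.8,172.4))]))
E
```

```text
[0.58123367 0.21771983 0.11      ] [0.58069685 0.21949029 0.022     ]
(array([0.58163232, 0.215995  , 0.10473838]), [array([-0.1,  0.1]), array([-0.1, -0.1])])
(array([0.58158336, 0.21636425, 0.00769003]), [array([ 0., -0.]), array([0., 0.])])
```

Call:
step_arm --increments '[{"grip":1,"delta_pos":[0.0015,0.0005,-0.03],"twist":0},{"grip":1,"delta_pos":[0,0,-0.03],"twist":0},{"grip":1,"delta_pos":[0,0,-0.025],"twist":0},{"grip":1,"delta_pos":[0,0,-0.02],"twist":0},{"grip":1,"delta_pos":[0,0,-0.013],"twist":0},{"grip":1,"delta_pos":[0,0,-0.008],"twist":0},{"grip":1,"delta_pos":[0,0,0],"twist":0},{"grip":1,"delta_pos":[0,0,0],"twist":0}]'

```text
clock: 9.45
position: [0.5826, 0.2165, 0.0778]
ee_rot: [0.561, 0.431, 0.561, -0.431]
contact_force: [0.6, -0.2, 0.2]
width: 0.0852
```

Call:
step_arm --increments '[{"grip":0.5,"delta_pos":[0,0,0],"twist":0},{"grip":0.5,"delta_pos":[0,0,0],"twist":0},{"grip":0.5,"delta_pos":[0,0,0],"twist":0},{"grip":0.5,"delta_pos":[0,0,0],"twist":0},{"grip":0.5,"delta_pos":[0,0,0],"twist":0}]' --force 30

```text
clock: 9.87
position: [0.5813, 0.2168, 0.0792]
ee_rot: [0.561, 0.43, 0.561, -0.431]
contact_force: [-4.2, -1.8, 5.8]
width: 0.0594
```

```bash
python3 - <<'E'
from h import *
np.set_printoptions(precision=4,suppress=True)
s=manip.get_state();print({k:s[k] for k in('position','contact_force','moment','width')})
E
```

```text
{'position': array([0.5813, 0.2168, 0.0792]), 'contact_force': array([-4.1798, -1.8119,  5.8405]), 'moment': array([-0.2646,  0.625 , -0.0231]), 'width': 0.05938874016541521}
```

Call:
step_arm --increments '[{"grip":0.5,"delta_pos":[-0.001,0,0],"twist":0},{"grip":0.5,"delta_pos":[0,0,0],"twist":0},{"grip":0.5,"delta_pos":[0,0,0],"twist":0},{"grip":0.5,"delta_pos":[0,0,0],"twist":-2},{"grip":0.5,"delta_pos":[0,0,0],"twist":-2},{"grip":0.5,"delta_pos":[0,0,0],"twist":-2},{"grip":0.5,"delta_pos":[0,0,0],"twist":0}]' --force 80

```text
clock: 10.45
position: [0.5814, 0.2168, 0.0793]
ee_rot: [0.538, 0.459, 0.537, -0.459]
contact_force: [-2.1, -2.6, 6.0]
width: 0.0583
```

```bash
cat > m.py <<'E'
from h import *
np.set_printoptions(precision=3,suppress=True)
s=manip.get_state();R=q2R(s['ee_rot']);print(s['position'],s['contact_force'],'M',s['moment'],'yaw %.2f'%np.degrees(np.arctan2(R[1,1],R[0,1])),s['effort'][5],s['width'],s['clock'])
E
python3 m.py
```

```text
[0.581 0.217 0.079] [-2.102 -2.575  5.966] M [-0.328  0.472  0.032] yaw 9.00 0.278880950063467 0.05832782417265697 10.45
```

Call:
step_arm --increments '[{"grip":0.5,"delta_pos":[0,0,0],"twist":-3},{"grip":0.5,"delta_pos":[0,0,0],"twist":-3},{"grip":0.5,"delta_pos":[0,0,0],"twist":-3},{"grip":0.5,"delta_pos":[0,0,-0.0002],"twist":-3},{"grip":0.5,"delta_pos":[0,0,-0.0002],"twist":-3},{"grip":0.5,"delta_pos":[0,0,-0.0002],"twist":-3},{"grip":0.5,"delta_pos":[0,0,0],"twist":0},{"grip":0.5,"delta_pos":[0,0,0],"twist":0}]'

```text
clock: 11.12
position: [0.5817, 0.2169, 0.0787]
ee_rot: [0.46, 0.538, 0.459, -0.537]
contact_force: [-1.0, -2.6, 6.1]
width: 0.0581
```

```bash
python3 m.py
```

```text
[0.582 0.217 0.079] [-1.014 -2.625  6.082] M [-0.322  0.371  0.025] yaw -8.94 0.02300765714608133 0.05810686769788567 11.1167
```

Call:
step_arm --increments '[{"grip":0.5,"delta_pos":[0,0,-0.0001],"twist":-3},{"grip":0.5,"delta_pos":[0,0,-0.0001],"twist":-3},{"grip":0.5,"delta_pos":[0,0,-0.0001],"twist":-3},{"grip":0.5,"delta_pos":[0,0,0],"twist":0},{"grip":0.5,"delta_pos":[0,0,0],"twist":0}]'

```text
clock: 11.53
position: [0.5819, 0.2169, 0.0784]
ee_rot: [0.417, 0.572, 0.415, -0.571]
contact_force: [-2.1, -2.1, 5.5]
width: 0.0581
```

```bash
python3 m.py
```

```text
[0.582 0.217 0.078] [-2.132 -2.145  5.452] M [-0.343  0.3    0.01 ] yaw -17.94 0.02532238606363535 0.05805148813023992 11.5333
```

Call:
step_arm --increments '[{"grip":0.5,"delta_pos":[0,0,-0.0001],"twist":-1.5},{"grip":0.5,"delta_pos":[0,0,0],"twist":-1.5},{"grip":0.5,"delta_pos":[0,0,0],"twist":0},{"grip":0.5,"delta_pos":[0,0,0],"twist":0}]'

```text
clock: 11.87
position: [0.582, 0.2168, 0.0783]
ee_rot: [0.402, 0.583, 0.4, -0.582]
contact_force: [-0.8, -2.8, 5.0]
width: 0.0582
```

```bash
python3 m.py
```

```text
[0.582 0.217 0.078] [-0.827 -2.797  4.971] M [-0.385  0.36   0.076] yaw -20.93 0.04645942244678736 0.058236250192149515 11.8667
```

Call:
step_arm --increments '[{"grip":0.5,"delta_pos":[0,0,-0.0001],"twist":-1.5},{"grip":0.5,"delta_pos":[0,0,0],"twist":-1.5},{"grip":0.5,"delta_pos":[0,0,0],"twist":0},{"grip":0.5,"delta_pos":[0,0,0],"twist":0}]'

```text
clock: 12.2
position: [0.582, 0.2168, 0.0783]
ee_rot: [0.387, 0.593, 0.385, -0.592]
contact_force: [-0.7, -2.4, 6.0]
width: 0.0581
```

```bash
python3 m.py
```

```text
[0.582 0.217 0.078] [-0.741 -2.375  5.972] M [-0.323  0.295  0.486] yaw -23.83 0.5017371475696564 0.05811727886268558 12.2
```

Call:
step_arm --increments '[{"grip":0.5,"delta_pos":[0,0,0],"twist":-0.5},{"grip":0.5,"delta_pos":[0,0,0],"twist":-0.5},{"grip":0.5,"delta_pos":[0,0,0],"twist":0},{"grip":0.5,"delta_pos":[0,0,0],"twist":0}]'

```text
clock: 12.53
position: [0.5821, 0.2168, 0.0783]
ee_rot: [0.382, 0.596, 0.38, -0.595]
contact_force: [-0.9, -3.2, 6.0]
width: 0.0575
```

```bash
python3 m.py; python3 - <<'E'
from h import *
d=snap('wrist','w7')
u,v=proj(d,[.6318,.2453,.0245])[0].astype(int);print(u,v)
cv2.imwrite('pics/w7b.png',np.vstack([cv2.resize(cv2.imread('pics/w7.png'),(480,300)),cv2.resize(cv2.imread('pics/w7.png')[max(0,v-38):v+37,max(u-60,0):u+60],(480,300),interpolation=cv2.INTER_CUBIC)]))
E
```

```text
[0.582 0.217 0.078] [-0.878 -3.191  5.963] M [-0.293  0.268  0.646] yaw -24.80 0.6531731598079205 0.05747747486856759 12.5333
377 150
```

View pics/w7b.png

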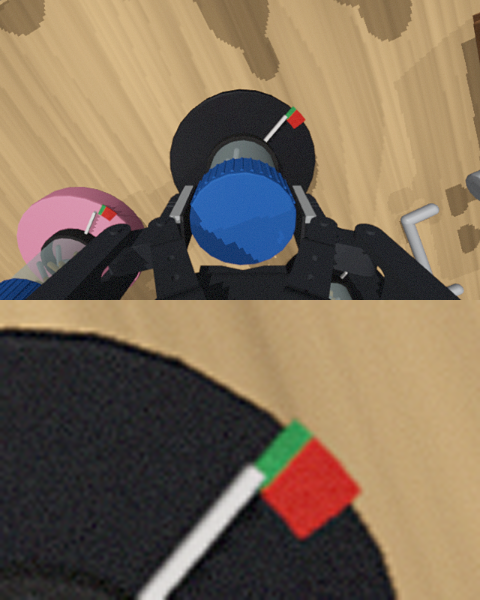

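Call:
step_arm --increments '[{"grip":0.5,"delta_pos":[0,0,0],"twist":-0.5},{"grip":0.5,"delta_pos":[0,0,0],"twist":-0.5},{"grip":0.5,"delta_pos":[0,0,0],"twist":0},{"grip":0.5,"delta_pos":[0,0,0],"twist":0}]' --force 100

```text
clock: 12.92
position: [0.5821, 0.2168, 0.0784]
ee_rot: [0.377, 0.599, 0.375, -0.598]
contact_force: [-0.5, -2.9, 6.6]
width: 0.0574
```

```bash
python3 m.py
```

```text
[0.582 0.217 0.078] [-0.462 -2.887  6.573] M [-0.326  0.298  0.82 ] yaw -25.77 0.8065699227154255 0.0573836609459936 12.9167
```

Call:
step_arm --increments '[{"grip":0.5,"delta_pos":[0,0,0],"twist":-0.6},{"grip":0.5,"delta_pos":[0,0,0],"twist":-0.6},{"grip":0.5,"delta_pos":[0,0,0],"twist":0},{"grip":0.5,"delta_pos":[0,0,0],"twist":0},{"grip":0.5,"delta_pos":[0,0,0],"twist":0},{"grip":0.5,"delta_pos":[0,0,0],"twist":0}]'

```text
clock: 13.42
position: [0.5821, 0.2167, 0.0784]
ee_rot: [0.371, 0.603, 0.369, -0.602]
contact_force: [-1.0, -2.3, 5.3]
width: 0.0571
```

```bash
python3 m.py; python3 - <<'E'
from h import *
d=snap('wrist','w8')
u,v=377,150
crop('w8',u-60,v-38,u+60,v+37,5,'w8b')
E
```

```text
[0.582 0.217 0.078] [-1.032 -2.308  5.299] M [-0.333  0.366  1.011] yaw -26.93 0.985148549079895 0.05713851686531179 13.4167
```

View pics/w8b.png

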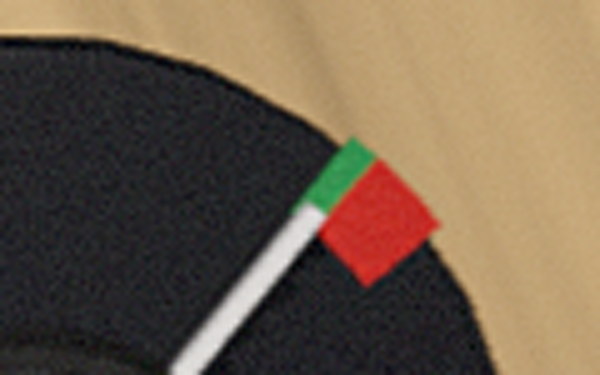

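The pointer tip (313,212 in the crop) sits mid-green and the torque reads 1.01 N m, so I'll hold a moment and then let go.

Call:
step_arm --increments '[{"grip":0.5,"delta_pos":[0,0,0],"twist":0},{"grip":0.5,"delta_pos":[0,0,0],"twist":0},{"grip":0.5,"delta_pos":[0,0,0],"twist":0},{"grip":0.5,"delta_pos":[0,0,0],"twist":0},{"grip":0.5,"delta_pos":[0,0,0],"twist":0},{"grip":0.5,"delta_pos":[0,0,0],"twist":0},{"grip":0.5,"delta_pos":[0,0,0],"twist":0},{"grip":0.5,"delta_pos":[0,0,0],"twist":0},{"grip":0.5,"delta_pos":[0,0,0],"twist":0},{"grip":0.5,"delta_pos":[0,0,0],"twist":0}]'

```text
clock: 14.3
position: [0.5821, 0.2167, 0.0784]
ee_rot: [0.371, 0.603, 0.369, -0.602]
contact_force: [-0.8, -1.8, 6.2]
width: 0.0576
```

```bash
python3 m.py
```

```text
[0.582 0.217 0.078] [-0.812 -1.751  6.165] M [-0.332  0.299  1.002] yaw -26.93 0.9851552546024323 0.057635873704902085 14.3
```

Call:
step_arm --increments '[{"grip":1,"delta_pos":[0,0,0],"twist":0},{"grip":1,"delta_pos":[0,0,0],"twist":0},{"grip":1,"delta_pos":[0,0,0],"twist":0},{"grip":1,"delta_pos":[0,0,0],"twist":0},{"grip":1,"delta_pos":[0,0,0],"twist":0},{"grip":1,"delta_pos":[0,0,0],"twist":0}]'

```text
clock: 14.8
position: [0.5812, 0.2174, 0.0763]
ee_rot: [-0.368, -0.603, -0.368, 0.604]
contact_force: [0.4, 0.6, 0.2]
width: 0.0853
```

```bash
python3 m.py
```

```text
[0.581 0.217 0.076] [0.412 0.637 0.172] M [0.02  0.025 0.07 ] yaw -27.20 7.456186494891881e-05 0.08532179877805304 14.8
```

Call:
step_arm --increments '[{"grip":1,"delta_pos":[0,0,0.01],"twist":0},{"grip":1,"delta_pos":[0,0,0.025],"twist":0},{"grip":1,"delta_pos":[0,0,0.03],"twist":0},{"grip":1,"delta_pos":[0,0,0.035],"twist":0},{"grip":1,"delta_pos":[0,0,0.035],"twist":0},{"grip":1,"delta_pos":[-0.03,-0.02,0.02],"twist":0},{"grip":1,"delta_pos":[-0.03,-0.02,0.01],"twist":0},{"grip":1,"delta_pos":[-0.03,-0.02,0],"twist":0},{"grip":1,"delta_pos":[-0.03,-0.02,0],"twist":0},{"grip":1,"delta_pos":[0,0,0],"twist":0}]'

```text
clock: 15.63
position: [0.4545, 0.1346, 0.2422]
ee_rot: [-0.368, -0.602, -0.368, 0.606]
contact_force: [-0.0, -0.4, 0.1]
width: 0.0856
```

Call:
step_arm --increments '[{"grip":1,"delta_pos":[0,0,0],"twist":0},{"grip":1,"delta_pos":[0,0,0],"twist":0},{"grip":1,"delta_pos":[0,0,0],"twist":0}]'

```text
clock: 15.88
position: [0.4627, 0.1378, 0.242]
ee_rot: [0.369, 0.604, 0.368, -0.603]
contact_force: [-0.4, -0.2, 0.4]
width: 0.0853
```

```bash
python3 m.py; python3 - <<'E'
from h import *
snap('side','s9');snap('top','t9')
a=cv2.imread('pics/s9.png')[100:300,140:440];b=cv2.imread('pics/t9.png')[100:300,190:490]
cv2.imwrite('pics/f9.png',np.vstack([cv2.resize(x,(450,300),interpolation=cv2.INTER_CUBIC) for x in(a,b)]))
E
```

```text
[0.463 0.138 0.242] [-0.428 -0.243  0.417] M [0.044 0.009 0.007] yaw -27.19 0.0010840968025149778 0.08525819082330881 15.8833
```

View pics/f9.png

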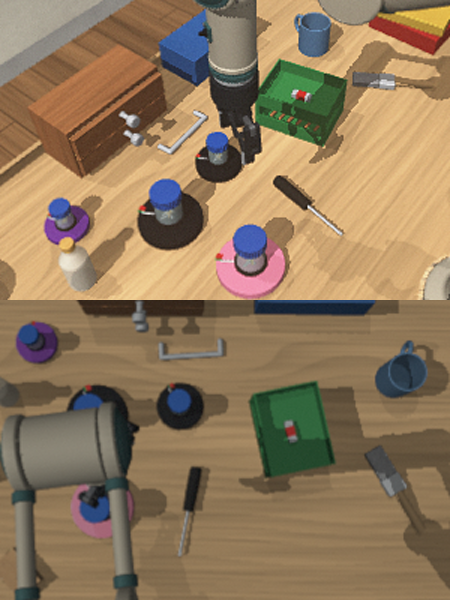

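The side view shows the magnet at (300,96) lying in the upper tray and the lid on the jar at (165,195). The gripper is clear and the other things are where they were.

```bash
python3 -c "
from rig import manip
print(manip.sign_off())"
```

```text
the job is handed in; nothing more can be done
None
```

The magnet is in the upper tray of the green tower, and the lid is screwed down with the pointer brought onto the green band. I handed the job in at about 16 s of the 64 s allowed; sign-off reports no verdict.

- **Magnet:** I lifted it off the lid of the larger black holder's jar and set it down near the middle of the tray. A wrist picture afterwards put it within about 5 mm of the tray's measured centre, and the last side and top pictures show it lying there.
- **Lid:** I turned it clockwise about 42° in one grasp. It came home after roughly 38°, when the torque began to climb. I stopped at 1.0 N m with the pointer in mid-green in the close-up, held it there for about 1.2 s, then opened the fingers without turning back.
- **Last checks:** The gripper is clear with contact force near zero, and no bystander looks moved.
- **Disagreements:** The torque rose about 0.16 N m per degree instead of the 0.26 expected, which I put down to give in the grip and arm. Camera positions from different views differed by up to about 8 mm; averaging wrist views from two directions was good enough for the grasp. I took no close-up of the pointer after letting go.

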